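Shut the lunch box and fold its clip down

TASK

The red bento box on the bench is packed for the day. With the fingertips only, push its open lid fully shut first, and then push the black clip on the lid's front edge down and in until it lies flat against the front of the box. Do not fold the clip down before the lid is shut, do not pick up, tip or shove the box, and leave the jar, tin, cup and fork as they stand.

Things in the scene. Friction and masses are not known exactly. Their poses are not given: they have to be found in the camera images.
- bento: loose red plastic lunch box, open-topped tub 110 (x) x 170 (y) x 65 high mm, about 0.9 kg with lid and clip. Origin: centre of its underside; z up, its own -x face is the front (towards the robot, turned by its yaw of up to 0.4 rad either way), the lid hinge runs along its far (+x) rim. It slides on the bench if pushed with more than a few newtons
- lid (a joint): angle of the lid about its hinge, rad: 0 = shut flat on the box, grows as it opens, 1.57 = standing upright, limit 1.9. It starts at 1.15 to 1.6. Stiff hinge: the lid stays where it is left, so it must be pushed all the way; about 1 to 2 N at its free edge. The lid is a red slab 118 (hinge to free edge) x 178 (wide) x 8 mm; its outer face is the top when shut (74 mm above the bench) and faces away from the robot when it stands upright
- lid_hinge (a point): middle of the lid's hinge axis, 57 mm behind the box's centre (+x of the box) and 67 mm above the bench; the axis is parallel to the box's y. The frame turns with the lid: from the hinge the lid extends along its own -x, and its own +z is the outward normal of the outer face, which lies 6.5 mm from the axis
- lid_edge (a point): middle of the lid's free edge, on the outer face, 118 mm from the hinge axis; the frame turns with the lid
- clip (a joint): angle of the clip about its hinge on the lid's free edge, rad, relative to the lid: 0 = folded fully home (hanging straight down flat along the front of the box when the lid is shut), 1.57 = in the lid's plane, sticking straight out beyond the free edge. It starts at 0.9 to 1.25 and stays where it is left (under 1 N at its tip moves it). With the lid upright the clip sticks up above the lid's free edge
- clip_tip (a point): middle of the clip's free end. The clip is a black plate 50 wide (centred on the lid's edge), 4 thick and 30 long from its hinge axis to this point; its hinge axis is parallel to the lid's, 122 mm from it. With the lid shut the clip's axis is 65 mm in front of the box's centre and 69 mm above the bench; folded home this point is 39 mm above the bench, so fingers that push it in must reach lower than that or they slip in under it and tip the box
- jar: glass jar with a steel twist cap, diameter 68, height 105 mm, loose; origin: centre of its underside. It, the tin and the cup stand to the sides of the box and may swap places
- tin: small round aluminium tin, diameter 72, height 42 mm, loose; origin: centre of its underside
- cup: green plastic cup, rim diameter 74, height 85 mm, loose; origin: centre of its underside
- fork: bamboo fork lying flat, 168 long (x), 24 wide, 5 thick mm, loose; origin: on the bench at about the middle of its length
There are look-alikes about, which are no part of the job. There is more than one size of the bento; the job needs the middle-sized.

How it is judged:
By the outcome, as a careful person would: the job done as asked, in the order asked, and still so for the second after the job is handed in, with the robot touching nothing.
It also fails if it takes over 43 s, if anything falls off the work surface, if the arm or the gripper's body presses on something with over 40 N, if the wrist force passes 120 N, or if a joint passes its speed limit or range.

ROBOT

A 7-joint arm with a two-finger parallel gripper is mounted at the origin on the work surface. World frame = base frame: x ahead of the robot, y to its left, z up, the work surface at z = 0. Lengths are in m, angles in rad, forces in N, time in s.
With the tool pointing down it reaches from about 0.425 to 0.95 m from the base axis. Payload 4.7 kg.
Tool frame: the origin (TCP) lies between the finger pads; the fingertips stand 25 mm ahead of it and the grasp point (between the pads) lies 6 mm ahead of it; z points along the fingers, y is the line along which they close (so a half turn about z gives the same grasp; the last joint's range is limited). The gripper opens to 85 mm and grips with 20 to 120 N. Pads are 22 mm wide; open, the fingers measure 114 mm over their backs; the gripper's body (76 mm by 85 mm) begins 54 mm behind the grasp point. The pads swing forward as they close: fully open they stand 13 mm farther back than shut.
Start: joints at [-1.326, 0.469, -0.049, 1.532, 0.024, 1.141, -0.082], TCP at [0.182, 0.65, 0.256] pointing down, gripper open.
Joint ranges: [-2.59, 2.59], [-0.33, 1.99], [-1.39, 1.29], [0.1, 2.45], [-1.04, 4.18], [0.21, 1.99], [-2.66, 2.66]. Speed limits (rad/s): [2.57, 2.57, 3.14, 3.14, 3.14, 3.14, 3.14].

INTERFACE

Orientations are given as a 3x3 rotation matrix whose columns are the frame's x, y, z axes.
In Python, from rig import * gives the robot as it stands. Calls block until the motion is done:
- movep(position, orientation): joint-space move of the TCP to a pose.
- move_l(position, attitude=None, feed=0.15, until_force=None): straight line of the TCP; attitude=None keeps the orientation; feed is the mean speed in m/s. With until_force (N) it stops when the force on the tool has changed by that much, and returns True; else False.
- move_joints(angles): joint-space move.
- command_gripper(opening, newtons=None): finger opening in m; newtons is the grip in N (None keeps the last); returns when the fingers have stopped.
- sleep(seconds).
- inverse_kinematics(position, orientation): joint angles nearest the present ones, or None.
- sense(): the state.
- camera(name): name is "side" or "top" or "wrist"; returns (picture, depth): 420x560x3 uint8, red, green, blue; 420x560 float32, m along the optical axis (not along the pixel's ray), 0 where there is no reading.
- camera_params(name): a dict with "K" (3x3 intrinsics, pixels), "position" and "rotation" of the camera in the world; the wrist camera has in their place "tool_from_camera" (4x4, takes a point from camera to tool coordinates, whose origin is the TCP and whose axes are the flange's). Camera axes: x right, y down, z forward; pixel columns grow to the right and rows downward; lengths in m; the calibration is good to about 2 mm. A picture is of the moment at which its call begins: read the wrist's pose just before it. camera_params takes no time and is no camera call.
A pose or a line that the arm cannot do raises Unreachable and nothing moves.
- finish_job(): hands the job in; it is judged then, once.
The state is a dict: "time_s": time; "joint_pos": joint angles; "qd": joint speeds; "joint_efforts": joint torques, N m; "position": TCP position; "tcp_rot": TCP orientation; "wrist_force": force on the tool from outside, world axes, zero at the start; "ft_torque": the same for the moment, N m; "finger_gap": finger opening in m; "gripper_force": force on a finger pad.
Only numpy, scipy, OpenCV 4.12 (cv2) and the standard library are available. Lean on these libraries where they do the work, as an engineer would, in place of code of your own. Each camera call takes 0.05 s, during which the arm holds its last target. There are 200 camera calls.

## Working session

There is one attempt and no reset: what is moved stays moved. The work goes in short steps, each a Python script; the robot and the scene stay as the last script left them, time stands still between calls to the robot, and variables do not carry over. Pictures are saved under pics/ and viewed, at most 10 in all, crops included, and the job is handed in when it is done.

```bash
ls; mkdir -p pics
python3 - <<'E'
from rig import *
import cv2,numpy as np
for n in("top","side"):
    p,d=camera(n); cv2.imwrite(f"pics/{n}0.png",p[:,:,::-1]); np.savez(f"{n}0.npz",p=p,d=d)
    c=camera_params(n); print(n,c)
E
```

```text
pics
top {'K': array([[457.14028654,   0.        , 282.46404914],
       [  0.        , 457.14028654, 202.67969845],
       [  0.        ,   0.        ,   1.        ]]), 'position': array([0.32304332, 0.01257618, 0.97980567]), 'rotation': array([[-0.0185931 , -0.98510292,  0.17095767],
       [-0.9997624 ,  0.02026376,  0.00803242],
       [-0.01137701, -0.1707677 , -0.98524563]])}
side {'K': array([[494.66001366,   0.        , 272.702864  ],
       [  0.        , 494.66001366, 200.78490324],
       [  0.        ,   0.        ,   1.        ]]), 'position': array([ 0.0445735 , -0.75153593,  0.96338045]), 'rotation': array([[ 0.88592151, -0.31234938,  0.34290077],
       [-0.4634124 , -0.62759812,  0.62559535],
       [ 0.01979955, -0.71313285, -0.70074925]])}
```

View pics/top0.png

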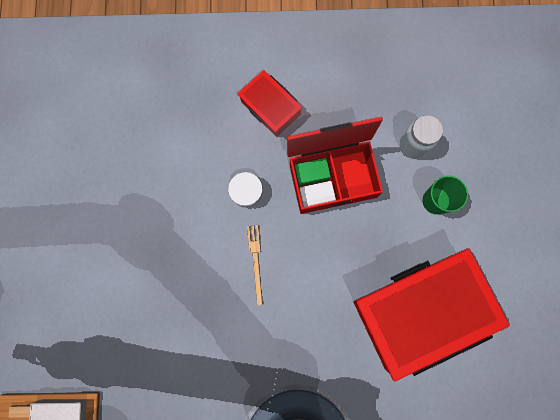

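View pics/side0.png

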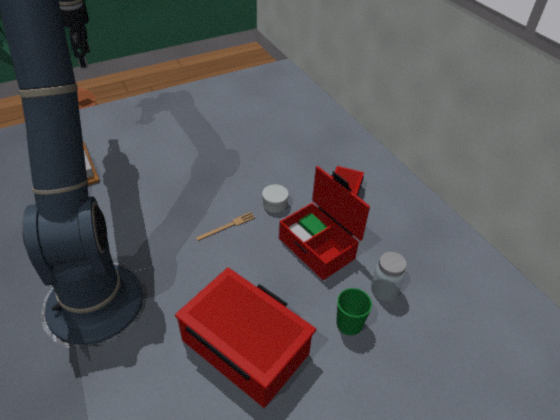

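Both views show the open mid-size box at about (335,165) in the top view, with the tin at (245,189), jar (427,132), cup (445,195) and fork (256,265). Next I fit its pose from the depth.

```bash
cat > h.py <<'E'
import numpy as np,cv2
def cloud(d,c):
    v,u=np.mgrid[:d.shape[0],:d.shape[1]]
    K=c["K"];P=np.stack([(u-K[0,2])/K[0,0]*d,(v-K[1,2])/K[1,1]*d,d],-1)
    return P@c["rotation"].T+c["position"]
E
python3 - <<'E'
from rig import *
from h import *
for n in("top","side"):
    z=np.load(n+"0.npz");p=z['p'].astype(int);W=cloud(z['d'],camera_params(n))
    red=(p[...,0]>80)&(p[...,1]<60)&(p[...,2]<60)
    m=red&(W[...,0]>.5)&(W[...,0]<.82)&(abs(W[...,1]+.1)<.17)&(z['d']>0)
    P=W[m]; rim=P[(P[:,2]>.058)&(P[:,2]<.07)]
    r=cv2.minAreaRect((rim[:,:2]*1000).astype(np.float32));print(n,"rim",len(rim),r,cv2.boxPoints(r).round(0).tolist())
    L=P[P[:,2]>.09]; c=L.mean(0);u,s,vt=np.linalg.svd(L-c,full_matrices=False)
    nn=vt[2]*np.sign(vt[2][0]);print("lid",len(L),c,nn,s/np.sqrt(len(L)),"zmax",L[:,2].max())
    r=cv2.minAreaRect((np.c_[(L-c)@vt[0],(L-c)@vt[1]]*1000).astype(np.float32));print(r)
    print("lid ang from x-dir", np.arctan2(nn[1],nn[0]), "elev",np.arcsin(nn[2]))
    k=L[L[:,2]>L[:,2].max()-.006];print("top strip",k[k[:,1].argmin()],k[k[:,1].argmax()])
    if n=="top":
        for nm,(a,b) in dict(tin=(245,189),jar=(427,132),cup=(445,195),fork=(256,265)).items():print(nm,W[b,a])
E
```

```text
top rim 381 ((538.4046020507812, -89.84973907470703), (108.08252716064453, 170.32086181640625), 11.3616361618042) [[469.0, -17.0], [502.0, -184.0], [608.0, -163.0], [575.0, 4.0]]
lid 1548 [ 0.59297292 -0.07719783  0.14686123] [ 0.98159912  0.19012061 -0.0178136 ] [0.05227834 0.03029526 0.00123197] zmax 0.2179634050473649
((-1.4697494506835938, 7.050220489501953), (177.02513122558594, 127.79351043701172), 0.5356176495552063)
lid ang from x-dir 0.1913157288840609 elev -0.017814547036022546
top strip [ 0.5922691  -0.10504712  0.21633775] [ 0.58193421 -0.0662494   0.2171665 ]
tin [0.51603116 0.09796591 0.04410477]
jar [ 0.61071012 -0.26948138  0.10749286]
cup [ 0.50191181 -0.33129871  0.00444009]
fork [0.35940118 0.07873552 0.00880985]
side rim 175 ((540.8861083984375, -90.9366226196289), (109.77127075195312, 172.25900268554688), 9.957777976989746) [[472.0, -16.0], [502.0, -185.0], [610.0, -166.0], [580.0, 3.0]]
lid 464 [ 0.59395961 -0.09277786  0.15658674] [ 0.98043387  0.19617083 -0.016323  ] [0.05503101 0.02990584 0.00216779] zmax 0.21929877081187887
((12.234291076660156, 1.3619651794433594), (177.2705535888672, 127.76409912109375), 0.21112027764320374)
lid ang from x-dir 0.19747799150604795 elev -0.016323723044207063
top strip [ 0.58903105 -0.10382224  0.21740108] [ 0.58249182 -0.06440786  0.21592971]
```

```bash
cat >> h.py <<'E'
yaw=.193; C=np.array([.5395,-.0903,0]); bx=np.array([np.cos(yaw),np.sin(yaw),0]); by=np.array([-bx[1],bx[0],0]); ez=np.array([0,0,1.])
def R(s): return np.c_[s*bx,-s*by,-ez]
def tcp(x,z,side): # finger edge at box x,z ; side=+1 tool axis behind edge (+x), -1 in front
    return C+(x+side*.011)*bx+(z+.025)*ez
def lid(th,r=.100):
    return .057-np.cos(th)*r+.0065*np.sin(th), .067+np.sin(th)*r+.0065*np.cos(th)
E
python3 - <<'E'
from rig import *
from h import *
s=sense();print(s["tcp_rot"].round(2) if hasattr(s["tcp_rot"],'round') else s["tcp_rot"])
x,z=lid(1.8)
up=tcp(x+.01,z+.12,1)
for sg in(1,-1):
    print(sg,[None if q is None else np.round(q,2) for q in (inverse_kinematics(p,R(sg)) for p in(up,tcp(*lid(1.7),1),tcp(*lid(0),1),tcp(-.1,.02,-1)))])
E
```

```text
[[-0.96  0.27 -0.  ]
 [ 0.27  0.96 -0.  ]
 [-0.   -0.   -1.  ]]
1 [array([-0.52,  0.48,  0.83,  1.57, -0.37,  1.25, -1.01]), array([-0.52,  0.57,  0.83,  1.75, -0.48,  1.03, -0.9 ]), array([-0.68,  0.68,  1.09,  2.09, -0.81,  0.88, -0.48]), array([-0.36,  0.51,  0.65,  2.27, -0.61,  0.54, -0.61])]
-1 [array([-0.39,  0.43,  0.61,  1.57, -0.26,  1.23,  2.03]), array([-0.3 ,  0.49,  0.49,  1.74, -0.27,  0.98,  2.05]), array([-0.21,  0.44,  0.4 ,  2.07, -0.26,  0.68,  2.13]), array([-0.11,  0.45,  0.33,  2.26, -0.31,  0.48,  2.23])]
```

Run:
```python
from rig import *
from h import *
t=lambda m:print(m,round(sense()["time_s"],2),np.round(sense()["position"],3),np.round(sense()["wrist_force"],1))
command_gripper(0)
x,z=lid(1.8)
movep(tcp(x+.015,z+.13,1),R(1)); t("above")
move_l(tcp(x+.005,lid(1.75)[1],1),feed=.2); t("behind")
for th in np.r_[np.arange(1.7,0.05,-.2),.06]:
    h=move_l(tcp(*lid(th),1),feed=.12,until_force=20); t(f"th {th:.2f} {h}")
    if h: break
else:
    p=tcp(*lid(0),1); p[2]-=.018
    print(move_l(p,feed=.03,until_force=8)); t("press")
p,d=camera("top"); cv2.imwrite("pics/t1.png",cv2.resize(p[60:280,220:520,::-1],None,fx=2.5,fy=2.5))
```

```text
above 3.88 [ 0.65  -0.068  0.318] [ 1.  -0.  -0.7]
behind 4.67 [ 0.641 -0.071  0.19 ] [-0.5  0.8 -0.9]
th 1.70 False 4.95 [ 0.626 -0.074  0.192] [ 0.3 -0.8  0.3]
th 1.50 False 5.27 [ 0.606 -0.077  0.193] [-0.1  0.4  0.9]
th 1.30 False 5.58 [ 0.587 -0.081  0.19 ] [ 0.1 -0.1  0.3]
th 1.10 False 5.9 [ 0.568 -0.085  0.184] [ 0.7 -0.4  0.8]
th 0.90 False 6.22 [ 0.551 -0.088  0.174] [ 0.6 -0.1  0.8]
th 0.70 False 6.53 [ 0.536 -0.091  0.162] [-0.6 -0.2  0.2]
th 0.50 False 6.85 [ 0.523 -0.093  0.146] [-0.9 -0.1  0.5]
th 0.30 False 7.17 [ 0.515 -0.095  0.128] [ 0.6 -0.1  0.7]
th 0.10 False 7.48 [ 0.509 -0.096  0.109] [ 0.9 -0.4  0.7]
th 0.06 False 7.73 [ 0.509 -0.096  0.105] [0.4 0.7 0.7]
True
press 8.14 [ 0.509 -0.096  0.098] [-1.4  1.3 10. ]
```

View pics/t1.png

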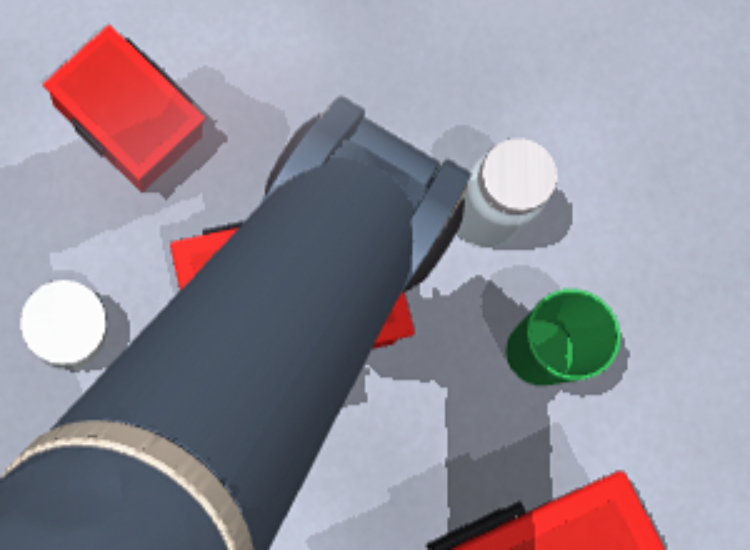

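The arm hides most of the box, but the red lid is seen flat under it near (290,290). Contact came at tip z = 0.073, which is the lid's shut height. Next I go round to the front and check the lid and clip with depth.

Run:
```python
from rig import *
from h import *
p=np.array(sense()["position"]); p[2]=.20
move_l(p,feed=.2); movep(tcp(-.108,.12,-1),R(1))
print(sense()["time_s"],sense()["position"])
W={}
for n in("top","side"):
    p,d=camera(n); w=cloud(d,camera_params(n)); q=p.astype(int)
    b=w-C; X=b@bx;Y=b@by;Z=w[...,2]
    red=(q[...,0]>80)&(q[...,1]<60)&(q[...,2]<60)&(abs(X)<.09)&(abs(Y)<.12)
    L=(w-C)[red&(Z>.068)&(Z<.1)]; print(n,"lid n",len(L),"zmax",Z[red].max())
    if len(L)>50:
        r=cv2.minAreaRect((np.c_[L@bx,L@by]*1000).astype(np.float32));print(r,np.linalg.lstsq(np.c_[L@bx,L@by,np.ones(len(L))],L[:,2],rcond=None)[0])
    k=(q.max(-1)<50)&(X<-.055)&(X>-.11)&(abs(Y)<.04)&(Z>.025)&(Z<.08)
    if k.any(): print("clip",k.sum(),X[k].min(),X[k].max(),Y[k].min(),Y[k].max(),Z[k].min(),Z[k].max())
    cv2.imwrite(f"pics/{n}2.png",cv2.resize((p[60:280,220:520] if n=="top" else p[120:340,200:500])[:,:,::-1],None,fx=2.5,fy=2.5))
```

```text
9.3417 [ 0.4211826  -0.11303516  0.1436843 ]
top lid n 3695 zmax 0.44376695571515534
((-4.045497894287109, 1.5794296264648438), (176.21734619140625, 119.42391204833984), 89.50377655029297) [ 0.00114093 -0.00295779  0.07569848]
clip 128 -0.09105989698082317 -0.0638908960315896 0.0014982867757321878 0.028672286235609135 0.06196749804840507 0.0776961716377278
side lid n 2205 zmax 0.07986835471183629
((-5.163997650146484, -0.9462127685546875), (177.494384765625, 121.17443084716797), 89.66139221191406) [0.00025004 0.00147239 0.07264365]
clip 265 -0.09810800639636283 -0.057409767131055126 -0.027930930130571945 0.027138671367066363 0.025907155542810423 0.07486476991562552
```

View pics/side2.png

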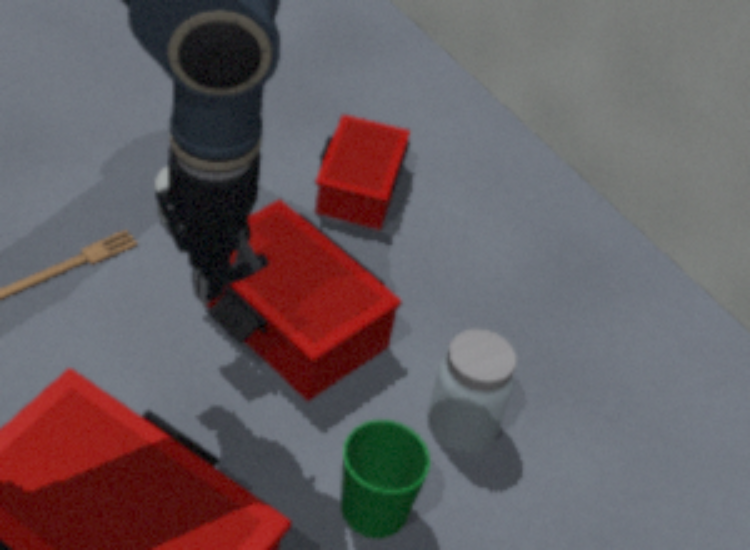

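The lid is flat at 74 mm and the box has not moved. The clip sticks out at about (240,315) in the crop, with its tip at box x ≈ -0.093. Next I fold it.

Run:
```python
from rig import *
from h import *
t=lambda m:print(m,round(sense()["time_s"],2),"edge x",round(float((np.array(sense()["position"])-C)@bx+.011),4),np.round(sense()["position"],3),np.round(sense()["wrist_force"],1))
move_l(tcp(-.108,.02,-1),feed=.15); t("down")
print(move_l(tcp(-.075,.02,-1),feed=.08,until_force=6)); t("in")
print(move_l(tcp(-.058,.02,-1),feed=.03,until_force=4)); t("home")
sleep(.2)
move_l(tcp(-.1,.02,-1),feed=.1); move_l(tcp(-.11,.2,-1),feed=.2)
movep(np.array([.35,.35,.3]),R(1)); t("clear")
for n in("top","side"):
    p,d=camera(n); w=cloud(d,camera_params(n)); q=p.astype(int)
    b=w-C; X=b@bx;Y=b@by;Z=w[...,2]
    red=(q[...,0]>80)&(q[...,1]<60)&(q[...,2]<60)&(abs(X)<.09)&(abs(Y)<.12)
    L=b[red&(Z>.068)]
    print(n,cv2.minAreaRect((np.c_[L@bx,L@by]*1000).astype(np.float32)),L[:,2].max())
    k=(q.max(-1)<50)&(X<-.055)&(X>-.11)&(abs(Y)<.04)&(Z>.025)&(Z<.08)
    if k.any(): print("clip",k.sum(),np.percentile(X[k],[2,50,98]),Z[k].min())
    cv2.imwrite(f"pics/{n}3.png",cv2.resize((p[60:280,220:520] if n=="top" else p[120:340,200:500])[:,:,::-1],None,fx=2.5,fy=2.5))
```

```text
down 10.26 edge x -0.1073 [ 0.423 -0.113  0.045] [0.4 0.5 0.5]
False
in 10.82 edge x -0.074 [ 0.456 -0.107  0.045] [-0.4  0.1  0.5]
True
home 11.23 edge x -0.0661 [ 0.464 -0.105  0.045] [-0.4  1.   0.2]
clear 14.69 edge x -0.09 [0.351 0.349 0.3  ] [-0.1 -0.6  0.1]
top ((4.720726013183594, 1.4179611206054688), (177.3306884765625, 118.98284912109375), 89.91097259521484) 0.08930064431886209
clip 57 [-0.06217991 -0.06118108 -0.06000432] 0.051263951927686846
side ((1.8644943237304688, 0.611328125), (122.5995864868164, 180.5563507080078), 0.10618145763874054) 0.08672148995136453
clip 140 [-0.06548313 -0.06316429 -0.05916605] 0.04765924358102336
```

View pics/side3.png

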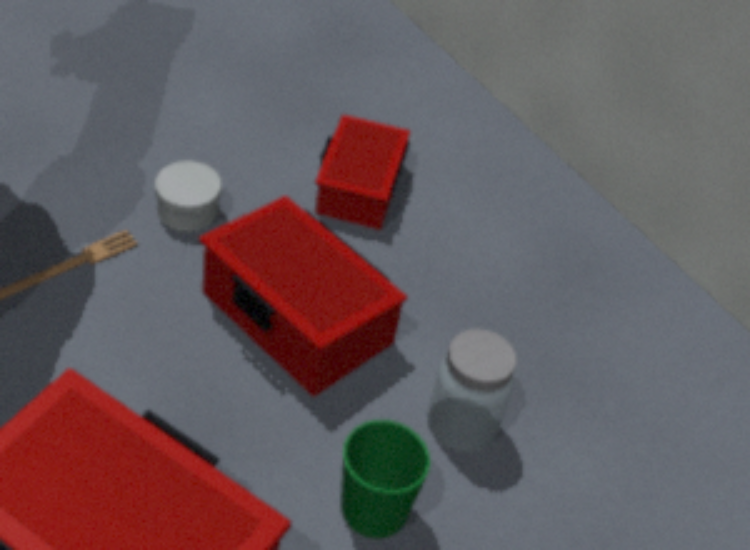

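View pics/top3.png

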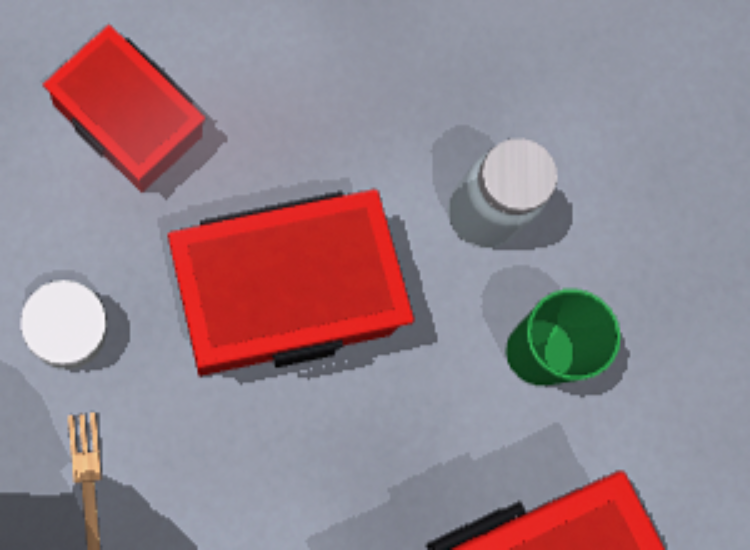

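The clip is in, seen at (253,303) in the side crop. But the highest lid point reads 0.089, so I check whether the lid rose slightly.

Run:
```python
from rig import *
from h import *
for n in("top","side"):
    p,d=camera(n); w=cloud(d,camera_params(n)); q=p.astype(int)
    b=w-C; X=b@bx;Y=b@by;Z=w[...,2]
    red=(q[...,0]>80)&(q[...,1]<60)&(q[...,2]<60)&(abs(X)<.09)&(abs(Y)<.12)
    L=b[red&(Z>.068)]
    x,y=L@bx,L@by
    print(n,np.linalg.lstsq(np.c_[x,y,np.ones(len(L))],L[:,2],rcond=None)[0])
    print([(round(a,2),round(float(np.median(L[(x>a)&(x<a+.02),2])),4),int(((x>a)&(x<a+.02)).sum())) for a in np.arange(-.07,.06,.02)], np.percentile(x,[.5,99.5]))
    F=b[red&(Z<.055)&(Z>.01)&(X<-.04)]; print("front",len(F),[(round(h,3),round(float(np.median((F@bx)[abs(F[:,2]-h)<.006])),4)) for h in (.02,.03,.04,.05)] if len(F)>40 else"")
    k=(q.max(-1)<60)&(X<-.04)&(X>-.11)&(abs(Y)<.04)&(Z>.025)&(Z<.09)
    K=b[k]; print("clip",len(K),[(h,round(float(np.median((K@bx)[abs(K[:,2]-h)<.005])),4),int((abs(K[:,2]-h)<.005).sum())) for h in(.045,.055,.065,.075)])
```

```text
top [-0.08464829 -0.00114191  0.08126995]
[(np.float64(-0.07), 0.0846, 206), (np.float64(-0.05), 0.0847, 864), (np.float64(-0.03), 0.0831, 839), (np.float64(-0.01), 0.0815, 827), (np.float64(0.01), 0.0797, 812), (np.float64(0.03), 0.0779, 796), (np.float64(0.05), 0.076, 503)] [-0.05356184  0.0622667 ]
front 130 [(0.02, -0.0483), (0.03, -0.0483), (0.04, -0.0483), (0.05, -0.0485)]
clip 145 [(0.045, nan, 0), (0.055, -0.0618, 21), (0.065, -0.0611, 25), (0.075, -0.0605, 16)]
side [-0.08387372  0.00101106  0.07791008]
[(np.float64(-0.07), 0.0815, 211), (np.float64(-0.05), 0.0815, 453), (np.float64(-0.03), 0.08, 433), (np.float64(-0.01), 0.0782, 412), (np.float64(0.01), 0.0765, 405), (np.float64(0.03), 0.0746, 383), (np.float64(0.05), 0.0725, 196)] [-0.05701584  0.06134365]
front 9 
clip 193 [(0.045, -0.054, 12), (0.055, -0.064, 48), (0.065, -0.0633, 49), (0.075, -0.0626, 46)]
  return _methods._mean(a, axis=axis, dtype=dtype,
  ret = ret.dtype.type(ret / rcount)
```

Folding the clip lifted the lid by 0.084 rad and nudged the box about 7 mm. The clip itself is home relative to the lid. I press the lid shut again from above and recheck.

Run:
```python
from rig import *
from h import *
t=lambda m:print(m,round(sense()["time_s"],2),np.round(sense()["position"],3),np.round(sense()["wrist_force"],1))
x=.057-.100+.006
movep(tcp(x,.16,1),R(1)); move_l(tcp(x,.095,1),feed=.2); t("over")
print(move_l(tcp(x,.064,1),feed=.03,until_force=10)); t("press")
sleep(.2); t("hold")
move_l(tcp(x,.16,1),feed=.2)
movep(np.array([.35,.35,.3]),R(1)); t("clear")
for n in("top","side"):
    p,d=camera(n); w=cloud(d,camera_params(n)); q=p.astype(int)
    b=w-C; X=b@bx;Y=b@by;Z=w[...,2]
    red=(q[...,0]>80)&(q[...,1]<60)&(q[...,2]<60)&(abs(X)<.09)&(abs(Y)<.12)
    L=b[red&(Z>.068)]; x,y=L@bx,L@by
    print(n,np.linalg.lstsq(np.c_[x,y,np.ones(len(L))],L[:,2],rcond=None)[0],np.percentile(x,[.5,99.5]))
    k=(q.max(-1)<60)&(X<-.04)&(X>-.11)&(abs(Y)<.04)&(Z>.025)&(Z<.09)
    K=b[k]; print("clip",len(K),[(h,round(float(np.median((K@bx)[abs(K[:,2]-h)<.005])),4),int((abs(K[:,2]-h)<.005).sum())) for h in(.035,.045,.055,.065)])
cv2.imwrite("pics/side4.png",cv2.resize(p[180:300,260:420,::-1],None,fx=4.5,fy=4.5))
```

```text
over 17.14 [ 0.514 -0.095  0.12 ] [ 0.3 -0.5  0.8]
True
press 17.88 [ 0.514 -0.095  0.098] [-2.4  1.  10.5]
hold 18.07 [ 0.514 -0.095  0.098] [-2.4  1.3  9.6]
clear 20.43 [0.351 0.349 0.3  ] [-0.3 -0.3 -0.5]
top [ 0.00268797 -0.00080102  0.07564682] [-0.05422428  0.06201406]
clip 113 [(0.035, nan, 0), (0.045, -0.0603, 16), (0.055, -0.0604, 14), (0.065, -0.0577, 1)]
side [0.00045995 0.00071273 0.07256599] [-0.05751516  0.06090801]
clip 176 [(0.035, -0.0614, 13), (0.045, -0.0625, 41), (0.055, -0.0623, 45), (0.065, -0.0632, 51)]
  return _methods._mean(a, axis=axis, dtype=dtype,
  ret = ret.dtype.type(ret / rcount)
```

View pics/side4.png

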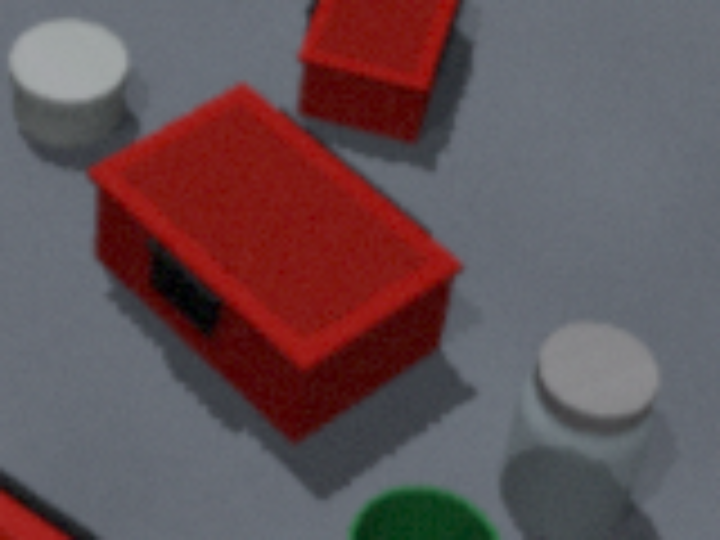

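The lid is level (slope under 0.003) and the clip hangs vertical, flat on the front at (185,285). The arm is clear, so I hand the job in.

```bash
python3 -c "
from rig import *
print(finish_job())"
```

```text
the job is handed in; nothing more can be done
None
```

I've handed the job in: the lid is shut and the clip lies flat on the front, but folding the clip raised the lid about 10 mm (so I pressed it shut again) and slid the box about 7 mm; jar, tin, cup and fork weren't touched.

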